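# Load the tag embosser and hold its lever at the third click

### The arm

A 6-joint arm with a two-finger parallel gripper is mounted at the origin on the work surface. World frame = base frame: x ahead of the robot, y to its left, z up, the work surface at z = 0. Lengths are in m, angles in rad, forces in N, time in s.
With the tool pointing down it reaches from about 0.35 to 0.875 m from the base axis. Payload 15.5 kg.
Tool frame: the origin (TCP) lies at the very end of the fingers, on their centre line; the grasp point (between the pads) lies 19 mm behind it; x points along the fingers, z is the direction in which the jaws open and shut, and the axes are right-handed (so a half turn about x gives the same grasp; the last joint's range is limited). The gripper opens to 85 mm and grips with 20 to 120 N. Pads are 22 mm wide; open, the fingers measure 114 mm over their backs; the gripper's body (76 mm by 85 mm) begins 54 mm behind the grasp point. The pads swing forward as they close: fully open they stand 13 mm farther back than shut.
Start: joints at [-1.222, 0.494, 1.345, -0, 1.302, -0.096], TCP at [0.268, -0.564, 0.231] pointing down, gripper open.
Joint ranges: [-2.91, 2.91], [-0.82, 2.16], [0.22, 2.67], [-1.22, 4.37], [0.12, 2.79], [-3.08, 3.08]. Speed limits (rad/s): [1.89, 1.89, 2.57, 3.01, 3.01, 3.01].

### API

Orientations are given as a unit quaternion [w, x, y, z].
In Python, from cell import telemetry, viewer, ticket gives the robot as it stands.
- The arm moves only by the tool send_rows, never from a script. Its argument "moves" is a list of rows, each a list of 7 numbers: the shift along the tool's x, y, z in m, then the turn, a rotation vector about the tool's x, y, z in degrees, then the closure in counts, from 0 (fully open) to 255 (shut). A call has 1 to 8 rows; each row is the pose to reach, as a shift and turn from the pose commanded when the call began, along the tool's axes at that moment; what a row does not reach only later rows make up. A row lasts 1/10 s, in which the tool goes at most 50 mm and 8.59 degrees, less where a joint would pass 70% of its speed; a pose out of reach is approached as far as the arm can. A call with a gripper value outside its range is refused whole. The fingers move at their own pace and stop on an object; "newtons" is the grip in N (left out, the last holds). Time passes only in rows, so rows that repeat a pose let the fingers close. It gives the time, the measured TCP pose, the force and the opening at its end, in the units of the state.
- telemetry.observe(): the state, without advancing time (a new reading comes with each control period).
- viewer.snapshot(name): name is "scene" or "top"; returns the picture (480x640x3 uint8, red, green, blue); there is no depth.
- viewer.camera_info(name): a dict with "fx", "fy", "cx", "cy" (pixels), "R" (3x3) and "t" (3): a world point X has camera coordinates R X + t. Camera axes: x right, y down, z forward; pixel columns grow to the right and rows downward; lengths in m; the calibration is good to about 2 mm. A picture is of the moment at which its call begins. camera_info takes no time and is no camera call.
- ticket.sign_off(): hands the job in, once; it reports no verdict.
The state is a dict: "t": time; "joints": joint angles; "joint_vel": joint speeds; "effort": joint torques, N m; "eef_pos": TCP position; "tool_rot": TCP orientation; "wrist_force": force on the tool from outside, world axes, zero at the start; "wrist_torque": the same for the moment, N m; "grip_width": opening from 0.0 (shut) to 1.0 (fully open).
Only numpy, scipy, OpenCV 4.12 (cv2) and the standard library are available. Lean on these libraries where they do the work, as an engineer would, in place of code of your own. Each camera call takes 0.05 s, during which the arm holds its last target.

### The job

In the copy room, take the blue tag cassette out of the black rack, slide it upright into the slot of the embossing press until it is fully home, and let go of it. Then push the press's orange spring-return lever down past its first and second clicks to the third, where the orange handle lies level, and keep holding it there, short of the end stop: the program finishes while the robot is still holding the lever down. Leave the other two cassettes in the rack and do not shift the other things on the worktop.

Things in the scene. Friction and masses are not known exactly. Their poses are not given: they have to be found in the camera images.
- blue_mid (a point): centre of the blue cassette, a rigid plastic plate 10 mm thick (its x), 50 mm wide (its y), 90 mm tall (its z, up), 56 to 120 g, alike both ways round, a dark patch on each face. It starts upright in one of the rack's three pockets (25 mm deep, 2 mm play), foot 15 mm above the worktop, 65 mm of it standing clear of the rack; grip its broad faces near the top and pull straight up
- orange_mid (a point): centre of the orange cassette, same shape and size, standing in another pocket of the rack; to be left alone
- white_mid (a point): centre of the white cassette, same shape and size, standing in another pocket of the rack; to be left alone
- rack: black rack block, 60 mm (its x) by 225 mm (its y) by 40 mm high, fixed; origin at the centre of its underside; pockets at y = -75, 0 and +75 mm, each with its long side along y
- press: embossing press, fixed; origin under the centre of its grey base, 220 (its x) by 300 (its y) by 30 mm; x points from the front (handle end) to the rear, z up. -y side: cream slot block, 90 x 110 mm, 75 mm high. Rear: cream housing 100 mm high. +y side: lever between dark cheeks 140 mm high, and a white scale plate up to 160 mm high with two black marks and a red one (third click)
- well (a point): centre of the slot's mouth in the top face of the cream block, 75 mm above the worktop; axes as the press. The slot is 12.5 mm (x) by 52.5 mm (y) and 40 mm deep, with a 3 mm chamfer at the mouth; a cassette fully home has its centre 5 mm above this point and 50 mm of it stands out
- lever_pad (a point): centre of the top face of the lever's orange handle, 80 mm long (its x) by 36 mm wide (its y), 20 mm thick. z is the pad's normal, x points along the lever to the hinge, whose axis runs along y, 150 mm along +x and 12 mm along -z from here. At rest the handle slopes up to its free end, this point about 191 mm above the worktop; at the third click it is level, 127 mm above it
- lever (a joint): lever angle, rad: 0 at rest (raised), growing as the handle is pushed down; clicks at 0.15, 0.30 and 0.45 (the third, handle level), end stop at 0.57. A spring always drives it back to 0 when let go, clicks or not; the push needed at the pad's centre is about 3 to 10 N, rising and falling at each click, about 8 N to hold at the third
- stapler: red and black desk stapler, 140 mm long, 60 mm high, near the robot; origin at its underside; leave alone
- tape: black tape dispenser, 130 mm long, 78 mm high, beyond the rack; origin at its underside; leave alone
- punch: hole punch with grey lever, 120 mm long, 70 mm high, beyond the rack; origin at its underside; leave alone
- notes: yellow block of notes, 76 mm square, 35 mm high, left of the press; origin at its underside; leave alone
- clips: grey clip bowl, 90 mm across, 30 mm high, near the robot; origin at its underside; leave alone
Mind the look-alikes: they are no part of the job. Of the things like the part that bears blue_mid, leave any that is yellow; of the rest the larger one is meant.

How it is judged:
By the outcome, as a careful person would: the job done as asked, in the order asked, and still so for the second after the job is handed in, while the arm keeps its last pose, push and grip.
It also fails if it takes over 56 s, if anything falls off the work surface, if the arm or the gripper's body presses on something with over 40 N, if the wrist force passes 120 N, or if a joint passes its speed limit or range.

## Working session

There is one attempt and no reset: what is moved stays moved. The work goes in short steps, Python scripts to look and compute and a tool call to move; the robot and the scene stay as the last step left them, time stands still between calls to the robot, and variables do not carry over. Pictures are saved under pics/ and viewed, and the job is handed in when it is done.

Besides the shell and the picture viewer there is one more tool, called after "Call:" by a JSON object that holds its "fn" and its "kwargs". send_rows: Moves the arm, as the interface text tells. Its arguments: {"type":"object","properties":{"moves":{"type":"array"},"newtons":{"type":"number"}},"required":["moves"]}

```bash
mkdir -p pics; ls; python3 - <<'E'
from cell import telemetry, viewer
import cv2
for n in("scene","top"):
    im=viewer.snapshot(n); cv2.imwrite(f"pics/{n}0.png",im[:,:,::-1]); print(n,viewer.camera_info(n))
print(telemetry.observe())
E
```

```text
pics
scene {'fx': 545.9972161787332, 'fy': 545.9972161787332, 'cx': 323.67104139601383, 'cy': 239.50053399595498, 'R': array([[ 0.66996734,  0.7422209 ,  0.01587131],
       [ 0.45448329, -0.39314851, -0.79929918],
       [-0.58701678,  0.54271759, -0.60072366]]), 't': array([-0.39372786, -0.09422655,  1.58879762])}
top {'fx': 537.9171607058627, 'fy': 537.9171607058627, 'cx': 315.06560941596, 'cy': 232.24624878686734, 'R': array([[ 0.02281015, -0.9995454 ,  0.01971527],
       [-0.9969451 , -0.02421547, -0.0742568 ],
       [ 0.07470045, -0.01796123, -0.99704425]]), 't': array([0.02444249, 0.53451727, 1.45408375])}
{'t': 0.1, 'joints': array([-1.22249371e+00,  4.94116249e-01,  1.34607744e+00,  1.67111292e-05,
        1.30250303e+00, -9.54848068e-02]), 'joint_vel': array([-0.00205062, -0.00150809, -0.00219508,  0.00087568,  0.00154943,
        0.00080076]), 'effort': array([ 1.89730359e-03, -8.83590531e+01, -3.84563506e+01, -2.80412341e-04,
        5.15407242e-03,  2.93294750e-05]), 'eef_pos': array([ 0.26825543, -0.56413886,  0.23076007]), 'tool_rot': array([ 0.59747382,  0.37794736,  0.59808406, -0.37746032]), 'wrist_force': array([-1.24965864,  0.26888072,  0.44877374]), 'wrist_torque': array([-0.03432287, -0.00836827,  0.00815647]), 'grip_width': 0.9968233140188317}
```

View pics/scene0.png

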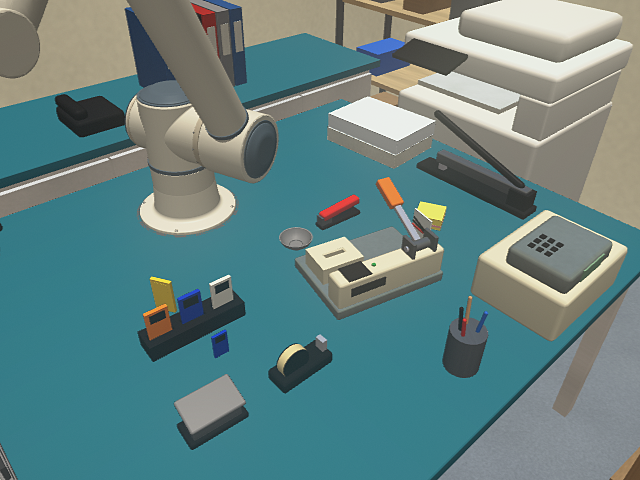

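View pics/top0.png

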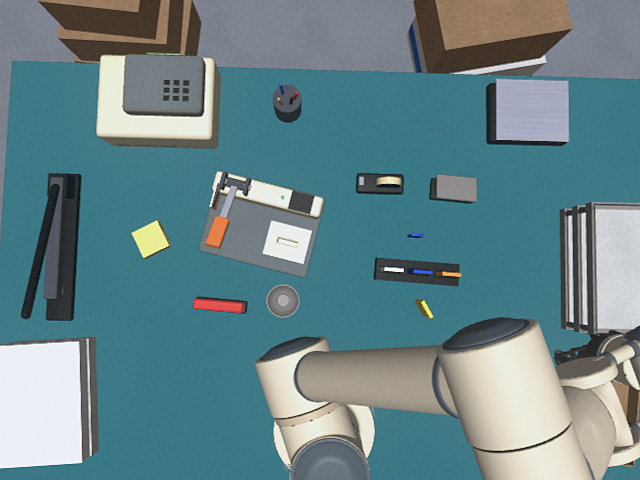

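Candidates for the blue cassette:
- Blue plate in the rack's middle pocket: scene (190,305), top (422,271).
- Small blue plate beyond the rack: scene (220,343), top (415,235). It is smaller, so it's a decoy.
- Yellow plate on the near side: scene (162,293), top (424,308). Its colour makes it a decoy.

I choose the one in the middle pocket and check it in close crops.

```bash
python3 - <<'E'
import cv2
def crop(f,o,x,y,w,h,s):
    im=cv2.imread(f)[y:y+h,x:x+w]; cv2.imwrite(o,cv2.resize(im,None,fx=s,fy=s,interpolation=cv2.INTER_CUBIC))
crop("pics/top0.png","pics/c1.png",365,225,110,100,7)
crop("pics/scene0.png","pics/c2.png",130,265,130,100,6)
crop("pics/top0.png","pics/c3.png",190,165,140,115,5)
crop("pics/scene0.png","pics/c4.png",290,170,160,150,4)
E
```

```text
(no output)
```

View pics/c1.png

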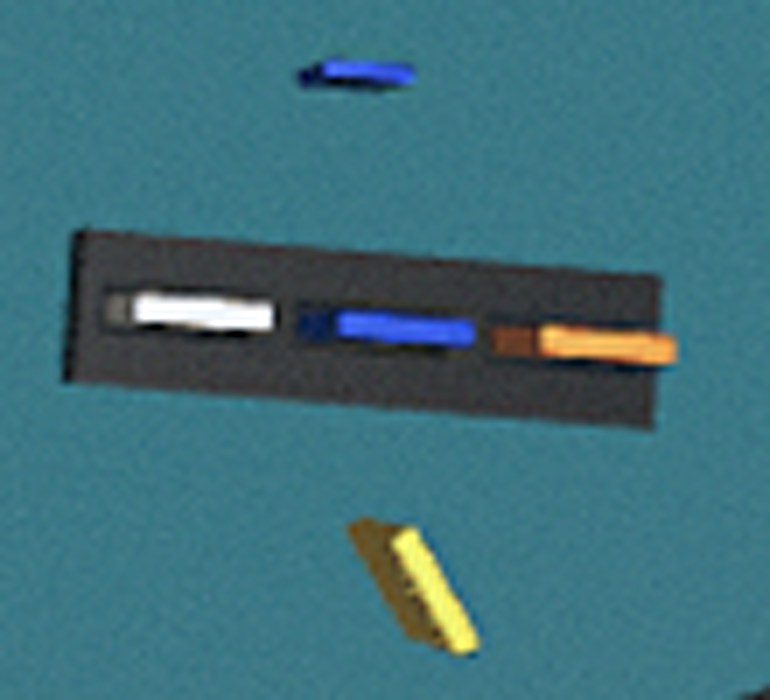

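View pics/c2.png

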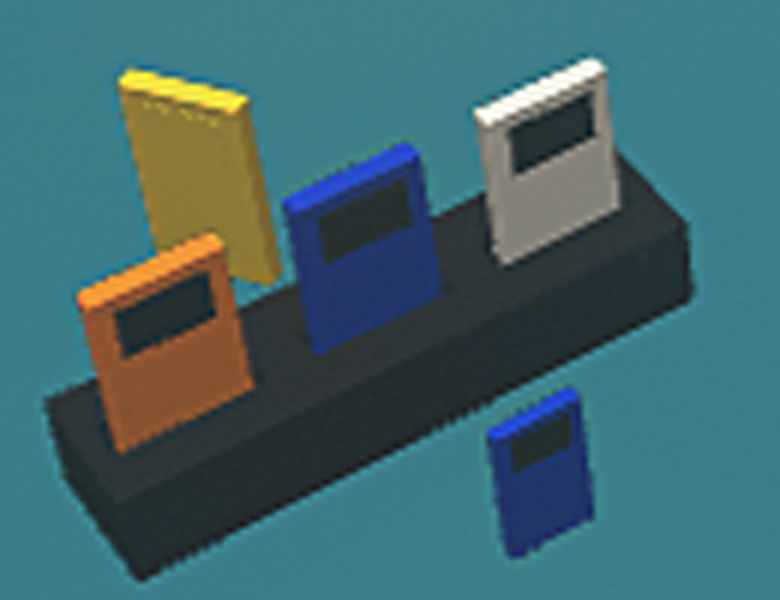

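View pics/c3.png

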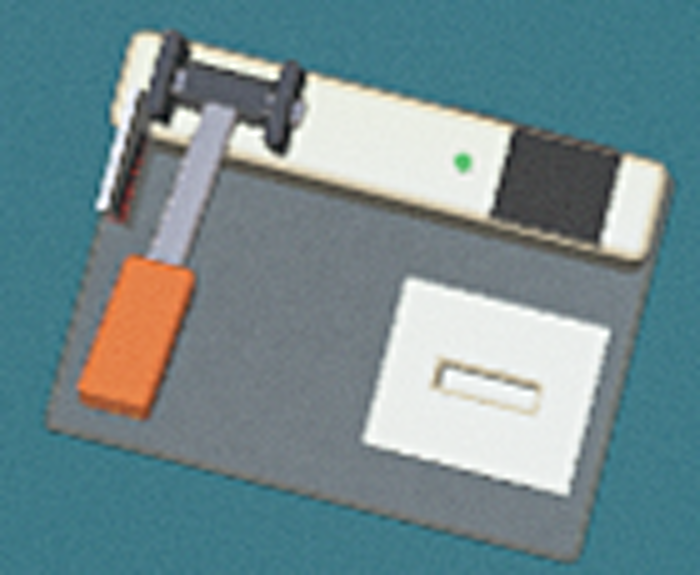

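View pics/c4.png

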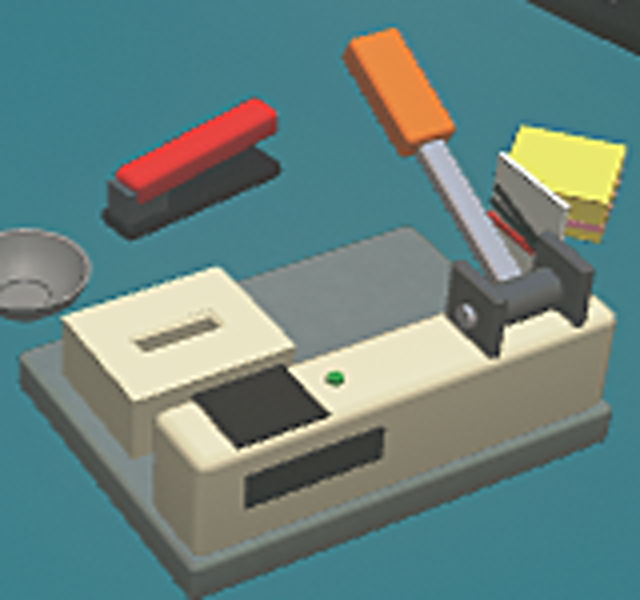

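```bash
cat > h.py <<'E'
import numpy as np, cv2
from scipy.optimize import least_squares
from scipy.spatial.transform import Rotation as Rn
from cell import telemetry, viewer
C={n:viewer.camera_info(n) for n in("scene","top")}
def proj(n,X):
    c=C[n]; p=np.atleast_2d(X)@np.array(c['R']).T+c['t']
    return np.c_[c['fx']*p[:,0]/p[:,2]+c['cx'],c['fy']*p[:,1]/p[:,2]+c['cy']]
def un(uv,o,s): return np.array(o)+(np.array(uv,float)+.5)/s-.5
def world(L,p):
    c,s=np.cos(p[2]),np.sin(p[2]); L=np.array(L,float)
    return np.c_[p[0]+c*L[:,0]-s*L[:,1],p[1]+s*L[:,0]+c*L[:,1],L[:,2]]
def fit(obs,p0):  # obs: list (cam,local pts,uv)
    f=lambda p:np.concatenate([(proj(n,world(L,p))-uv).ravel() for n,L,uv in obs])
    r=least_squares(f,p0,loss='soft_l1'); return r.x,r.fun.reshape(-1,2)
def crop(n,o,x,y,w,h,s):
    im=viewer.snapshot(n)[:,:,::-1][y:y+h,x:x+w]; cv2.imwrite(o,cv2.resize(im,None,fx=s,fy=s,interpolation=cv2.INTER_CUBIC))
E
python3 - <<'E'
from h import *
np.set_printoptions(precision=4,suppress=True)
# blue: local x thickness, y width. top image: left=+y, up=+x
t=[(.005,.025,.105),(.005,-.025,.105),(-.005,-.025,.105),(-.005,.025,.105)]
ut=un([(338,311),(474,320),(474,345),(338,335)],(365,225),7)
# scene: camera from +x,-y; left end = -y ; near face=+x
ss=[(-.005,-.025,.105),(-.005,.025,.105),(.005,.025,.105),(.005,-.025,.105),(.005,-.025,.04),(.005,.025,.04)]
us=un([(284,200),(410,143),(420,154),(290,212),(317,353),(440,293)],(130,265),6)
for name,o in (("both",[("top",t,ut),("scene",ss,us)]),("top",[("top",t,ut)]),("scene",[("scene",ss,us)])):
    x,r=fit(o,[.5,-.25,0]);print("blue",name,x,np.abs(r).max())
    if name=="both":print(r)
rk=[(.03,.1125,.04),(.03,-.1125,.04),(-.03,-.1125,.04),(-.03,.1125,.04)]
o=[("top",rk,un([(88,232),(662,275),(655,430),(75,380)],(365,225),7)),("scene",[rk[2],rk[1],rk[0]],un([(45,400),(118,500),(690,225)],(130,265),6))]
x,r=fit(o,[.5,-.25,0]);print("rack",x);print(r)
B=lambda a,b,z:[(a,b,z),(a,-b,z),(-a,-b,z),(-a,b,z)]
ub=un([(408,277),(610,328),(571,494),(363,441)],(190,165),5)
b=B(.045,.055,.075)
vb=un([(296,350),(133,402),(62,322),(219,267)],(290,170),4)
for nm,o in(("both",[("top",b,ub),("scene",b,vb)]),("top",[("top",b,ub)]),("scene",[("scene",b,vb)])):
    x,r=fit(o,[.6,0,-.25]);print("block",nm,x,np.abs(r).max())
s=B(.00775,.02775,.075)
us_=un([(440,358),(541,382),(537,412),(434,388)],(190,165),5)
vs=un([(222,326),(147,352),(133,343),(208,317)],(290,170),4)
for nm,o in(("both",[("top",s,us_),("scene",s,vs)]),("top",[("top",s,us_)]),("scene",[("scene",s,vs)])):
    x,r=fit(o,[.6,0,-.25]);print("slot",nm,x,np.abs(r).max())
# pad: at rest tilt .45
c,sn=np.cos(.45),np.sin(.45)
pd=[(a*c,bb,.191-a*sn) for a,bb in((.04,.018),(.04,-.018),(-.04,-.018),(-.04,.018))]
up=un([(130,258),(194,268),(147,408),(79,395)],(190,165),5)
vp=un([(455,130),(405,150),(347,43),(398,30)],(290,170),4)
for nm,o in(("both",[("top",pd,up),("scene",pd,vp)]),("top",[("top",pd,up)]),("scene",[("scene",pd,vp)])):
    x,r=fit(o,[.6,0.1,-.25]);print("pad",nm,x,np.abs(r).max())
E
```

```text
blue both [ 0.4327 -0.2428 -0.0602] 1.018771884385842
[[ 1.0188 -0.2152]
 [ 0.8661  0.1138]
 [ 0.6087  0.4197]
 [ 0.7507  0.2345]
 [-0.5984 -0.1084]
 [ 0.0837 -0.5099]
 [ 0.705   0.1845]
 [ 0.6218  0.5308]
 [ 0.5094 -0.6285]
 [ 0.9512 -0.7885]]
blue top [ 0.433  -0.2407 -0.0447] 0.24953884557680794
blue scene [ 0.4327 -0.2438 -0.0711] 1.0539304210877276
rack [ 0.4322 -0.2417 -0.0629]
[[-0.1309 -0.6741]
 [ 0.6274  0.355 ]
 [ 0.176   0.4244]
 [ 0.0122  0.4185]
 [ 0.2564 -0.0004]
 [ 0.2637  0.6092]
 [ 0.1245 -0.4165]]
block both [ 0.5031  0.1095 -0.2273] 1.104064708282067
block top [ 0.5033  0.1107 -0.2241] 0.5330426161173705
block scene [ 0.5038  0.1077 -0.2322] 0.7670204306506321
slot both [ 0.5031  0.1096 -0.191 ] 1.5237385555342087
slot top [ 0.5032  0.1107 -0.2023] 0.35206937530659843
slot scene [ 0.5042  0.1073 -0.1629] 1.136567919447998
pad both [ 0.519   0.2746 -0.234 ] 1.6707011179729818
pad top [ 0.5187  0.2764 -0.1992] 1.036412821212764
pad scene [ 0.5227  0.2692 -0.2693] 1.2298902078761387
```

The crop confirms it: the middle pocket holds the larger blue cassette, with the dark patch, between orange and white. The decoys are the loose small blue plate and the yellow one. Next I work out the move.

```bash
cat >> h.py <<'E'
def rot(yaw,flip=False):  # tool x down, z along (cos,sin) yaw
    z=np.array([np.cos(yaw),np.sin(yaw),0])*(-1 if flip else 1); x=np.array([0,0,-1.]); return np.c_[x,np.cross(z,x),z]
def state():
    s=telemetry.observe(); q=s['tool_rot']; return s,Rn.from_quat([q[1],q[2],q[3],q[0]]).as_matrix()
def delta(p,Rt):
    s,R=state(); d=R.T@(np.array(p)-s['eef_pos']); rv=np.degrees(Rn.from_matrix(R.T@Rt).as_rotvec())
    print("delta mm",np.round(d*1000,1),"deg",np.round(rv,2),"eef",np.round(s['eef_pos'],4),"F",np.round(s['wrist_force'],1),"g",round(s['grip_width'],3),"t",s['t'],"j",np.round(s['joints'],2))
E
python3 - <<'E'
from h import *
s,R=state();print(R)
for f in(0,1): delta([.4325,-.242,.20],rot(-.06,f))
# yellow top face corners at z .09
for u in((393,535),(412,525),(478,645),(455,655)):
    px=un(u,(365,225),7); print(least_squares(lambda p:(proj("top",[[p[0],p[1],.09]])-px).ravel(),[.35,-.24]).x)
E
```

```text
[[-3.61671771e-04  9.03133893e-01  4.29358871e-01]
 [ 1.04326086e-03  4.29359007e-01 -9.03133299e-01]
 [-9.99999390e-01  1.21295484e-04 -1.09749127e-03]]
delta mm [  31.   286.6 -220.4] deg [-6.114e+01 -5.000e-02 -4.000e-02] eef [ 0.2683 -0.5641  0.2308] F [-1.2  0.3  0.4] g 0.997 t 0.1 j [-1.22  0.49  1.35  0.    1.3  -0.1 ]
delta mm [  31.   286.6 -220.4] deg [ 1.1886e+02 -5.0000e-02  6.0000e-02] eef [ 0.2683 -0.5641  0.2308] F [-1.2  0.3  0.4] g 0.997 t 0.1 j [-1.22  0.49  1.35  0.    1.3  -0.1 ]
[ 0.35639246 -0.23980022]
[ 0.36022846 -0.24683958]
[ 0.31665892 -0.27169335]
[ 0.31281207 -0.26317545]
```

Call:
{"fn": "send_rows", "kwargs": {"moves": [[0.002,0.02,-0.015,-4,0,0,40],[0.006,0.058,-0.044,-12,0,0,80],[0.011,0.098,-0.075,-20,0,0,110],[0.015,0.14,-0.108,-28,0,0,110],[0.019,0.18,-0.14,-36,0,0,110],[0.023,0.22,-0.17,-44,0,0,110],[0.027,0.255,-0.2,-52,0,0,110],[0.031,0.286,-0.22,-59,0,0,110]], "newtons": 40}}

```text
t: 0.9
eef_pos: [0.4323, -0.2402, 0.2]
tool_rot: [0.706, 0.032, 0.707, -0.032]
wrist_force: [0.2, -0.4, 0.3]
grip_width: 0.567
```

```bash
python3 - <<'E'
from h import *
delta([.4325,-.242,.20],rot(-.06))
E
```

```text
delta mm [ 0.  -1.8  0.3] deg [-1.77 -0.04 -0.04] eef [ 0.4323 -0.2402  0.2   ] F [ 0.2 -0.4  0.3] g 0.567 t 0.9 j [-0.63  0.35  1.7   0.    1.09 -0.54]
```

Call:
{"fn": "send_rows", "kwargs": {"moves": [[0.02,-0.002,0,-1.8,0,0,110],[0.05,-0.002,0,-1.8,0,0,110],[0.075,-0.002,0,-1.8,0,0,110],[0.08,-0.002,0,-1.8,0,0,110]]}}

```text
t: 1.3
eef_pos: [0.4308, -0.2439, 0.1181]
tool_rot: [0.706, 0.024, 0.708, -0.022]
wrist_force: [0.0, -1.0, 0.4]
grip_width: 0.57
```

```bash
python3 - <<'E'
from h import *
crop("scene","pics/d1.png",120,200,150,160,4)
crop("top","pics/d2.png",365,195,110,120,5)
delta([.4325,-.242,.071],rot(-.06))
E
```

```text
delta mm [48.9  2.8  0.7] deg [-0.34 -0.08 -0.05] eef [ 0.4317 -0.2448  0.1199] F [0.5 0.5 0.6] g 0.569 t 1.4 j [-0.64  0.47  1.79 -0.    0.89 -0.57]
```

View pics/d1.png

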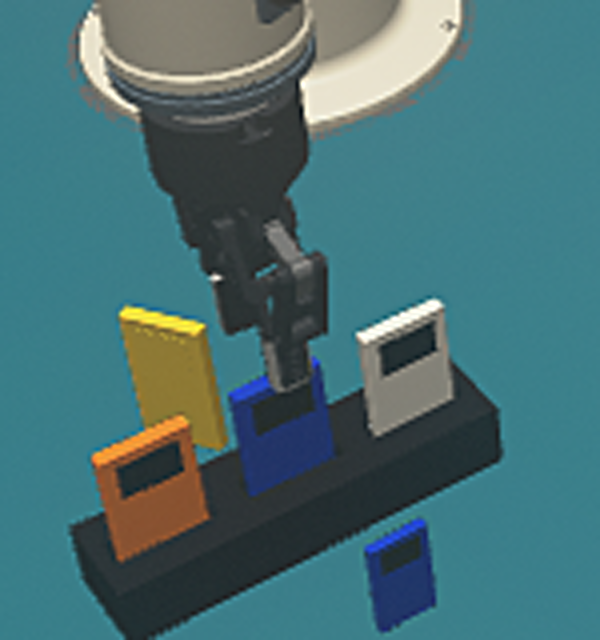

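View pics/d2.png

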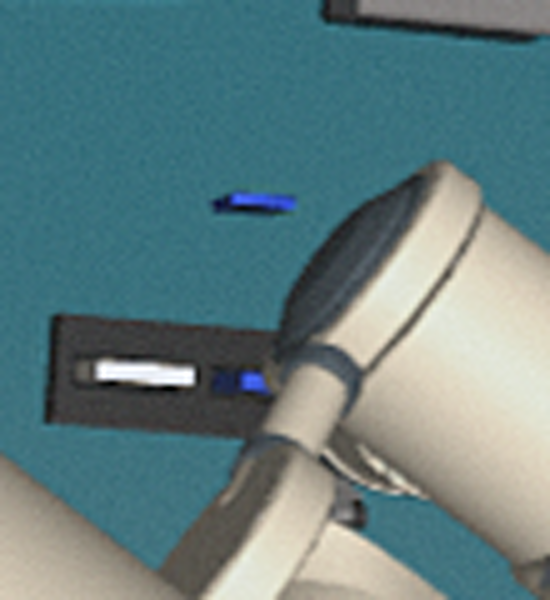

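The scene view shows the fingers either side of the blue plate, at about (290,370) in the crop, clear of white, orange and yellow. Descending.

Call:
{"fn": "send_rows", "kwargs": {"moves": [[0.015,0.003,0.0005,-0.3,0,0,110],[0.032,0.003,0.0005,-0.3,0,0,110],[0.045,0.003,0.0005,-0.3,0,0,110],[0.049,0.003,0.0005,-0.3,0,0,110],[0.049,0.003,0.0005,-0.3,0,0,110],[0.049,0.003,0.0005,-0.3,0,0,170],[0.049,0.003,0.0005,-0.3,0,0,200],[0.049,0.003,0.0005,-0.3,0,0,210]]}}

```text
t: 2.2
eef_pos: [0.433, -0.2422, 0.0719]
tool_rot: [0.707, 0.021, 0.707, -0.022]
wrist_force: [-0.4, -0.2, 0.4]
grip_width: 0.175
```

```bash
python3 - <<'E'
from h import *
delta([.4325,-.242,.071],rot(-.06))
E
```

```text
delta mm [ 0.9  0.2 -0.5] deg [-0.04  0.05  0.03] eef [ 0.433  -0.2422  0.0719] F [-0.4 -0.2  0.4] g 0.175 t 2.2 j [-0.63  0.55  1.83  0.    0.76 -0.57]
```

Call:
{"fn": "send_rows", "kwargs": {"moves": [[0.001,0,-0.0005,0,0,0,255],[0.001,0,-0.0005,0,0,0,255],[0.001,0,-0.0005,0,0,0,255],[0.001,0,-0.0005,0,0,0,255],[0.001,0,-0.0005,0,0,0,255]], "newtons": 50}}

```text
t: 2.7
eef_pos: [0.4324, -0.2422, 0.0714]
tool_rot: [0.707, 0.021, 0.706, -0.022]
wrist_force: [-4.6, 2.4, 26.9]
grip_width: 0.113
```

Call:
{"fn": "send_rows", "kwargs": {"moves": [[-0.005,0,0,0,0,0,255],[-0.015,0,0,0,0,0,255],[-0.03,0,0,0,0,0,255],[-0.05,0,0,0,0,0,255],[-0.08,0,0,0,0,0,255],[-0.11,0,0,0,0,0,255],[-0.13,0,0,0,0,0,255],[-0.14,0,0,0,0,0,255]]}}

```text
t: 3.5
eef_pos: [0.4327, -0.2423, 0.2125]
tool_rot: [0.708, 0.021, 0.706, -0.022]
wrist_force: [0.3, -0.2, -1.5]
grip_width: 0.11
```

```bash
python3 - <<'E'
from h import *
crop("scene","pics/e1.png",120,150,150,180,4)
delta([.503,.110,.215],rot(-.227))
E
```

```text
delta mm [ -2.6 356.   48.6] deg [9.53 0.17 0.09] eef [ 0.4329 -0.2424  0.2129] F [ 1.2 -0.7  1.3] g 0.113 t 3.55 j [-0.63  0.33  1.68  0.    1.12 -0.57]
```

View pics/e1.png

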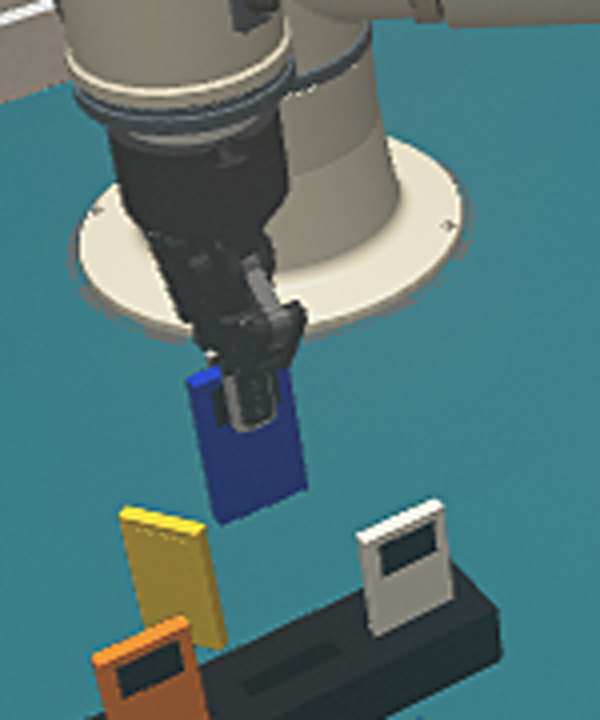

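The blue cassette is out of the rack and upright in the jaws (crop 250,440), and the middle pocket is empty. White and orange are untouched. Moving over the slot.

Call:
{"fn": "send_rows", "kwargs": {"moves": [[0,0.015,0.002,0.5,0,0,255],[0,0.055,0.007,1.5,0,0,255],[0,0.1,0.014,3,0,0,255],[0,0.15,0.02,4.5,0,0,255],[0,0.2,0.027,6,0,0,255],[0,0.25,0.034,7.5,0,0,255],[0,0.3,0.041,9,0,0,255],[0,0.335,0.046,9.5,0,0,255]]}}

```text
t: 4.35
eef_pos: [0.498, 0.0924, 0.2094]
tool_rot: [0.702, 0.08, 0.703, -0.08]
wrist_force: [1.7, -0.1, -1.0]
grip_width: 0.112
```

Call:
{"fn": "send_rows", "kwargs": {"moves": [[0.005,0.01,0,0,0,0,255],[0.02,0.02,0,0,0,0,255],[0.03,0.02,0,0,0,0,255],[0.035,0.02,0,0,0,0,255],[0.035,0.02,0,0,0,0,255]]}}

```text
t: 4.85
eef_pos: [0.5023, 0.1082, 0.1744]
tool_rot: [0.702, 0.08, 0.703, -0.08]
wrist_force: [-0.1, -0.2, -0.3]
grip_width: 0.107
```

```bash
python3 - <<'E'
from h import *
crop("scene","pics/f1.png",280,150,150,150,5)
crop("top","pics/f2.png",210,180,130,110,6)
delta([.503,.110,.17],rot(-.227))
E
```

```text
delta mm [ 5.4  1.6 -0.3] deg [-0.02 -0.    0.01] eef [0.5029 0.1084 0.1754] F [ 0.4 -0.  -0.5] g 0.11 t 4.95 j [ 0.1   0.41  1.68 -0.    1.05  0.32]
```

View pics/f1.png

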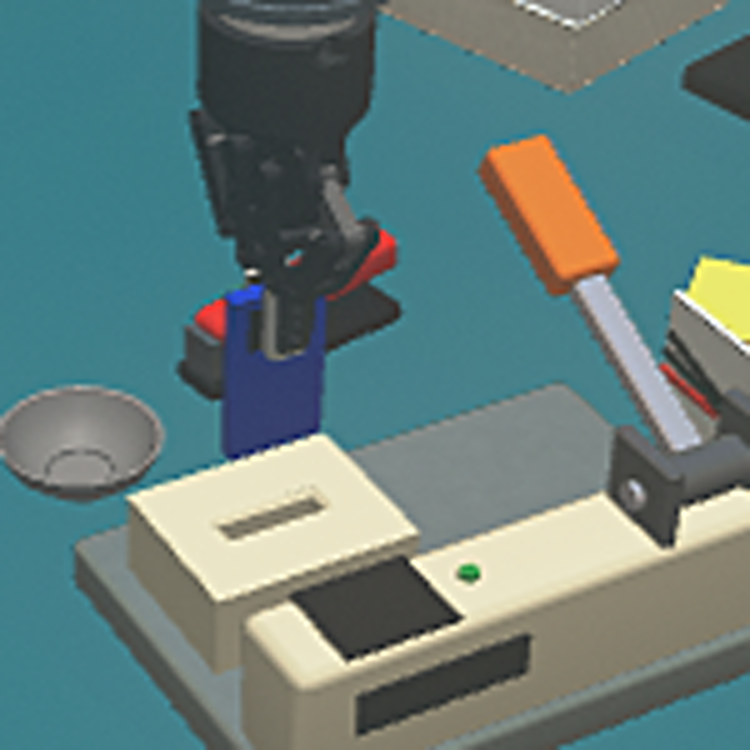

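View pics/f2.png

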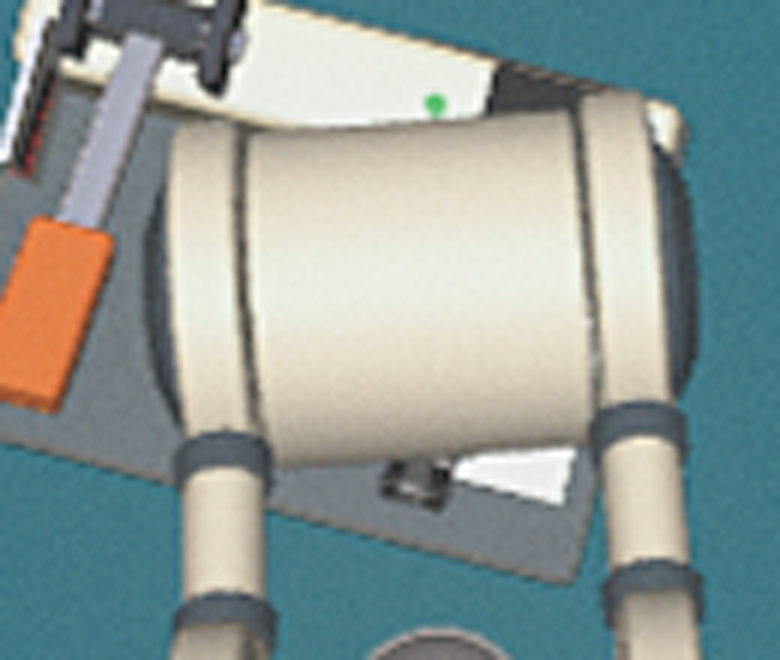

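The top view is blocked by the wrist. In the scene view the cassette hangs behind the slot (slot centre at crop 272,514; cassette foot at 225–320,432–460). Lowering to just above the mouth for a closer comparison.

Call:
{"fn": "send_rows", "kwargs": {"moves": [[0.012,0.001,0.0004,0,0,0,255],[0.028,0.001,0.0004,0,0,0,255],[0.036,0.001,0.0004,0,0,0,255],[0.038,0.001,0.0004,0,0,0,255],[0.038,0.001,0.0004,0,0,0,255]]}}

```text
t: 5.45
eef_pos: [0.5035, 0.1099, 0.1371]
tool_rot: [0.702, 0.08, 0.703, -0.08]
wrist_force: [-0.2, 1.4, -0.3]
grip_width: 0.109
```

```bash
python3 - <<'E'
from h import *
crop("scene","pics/g1.png",295,200,80,75,10)
delta([.5035,.1093,.135],rot(-.227))
E
```

```text
delta mm [ 2.5 -0.7 -0.1] deg [ 0.03  0.02 -0.01] eef [0.5037 0.11   0.1375] F [-0.4 -0.3 -0.6] g 0.112 t 5.5 j [ 0.1   0.46  1.72 -0.    0.96  0.33]
```

View pics/g1.png

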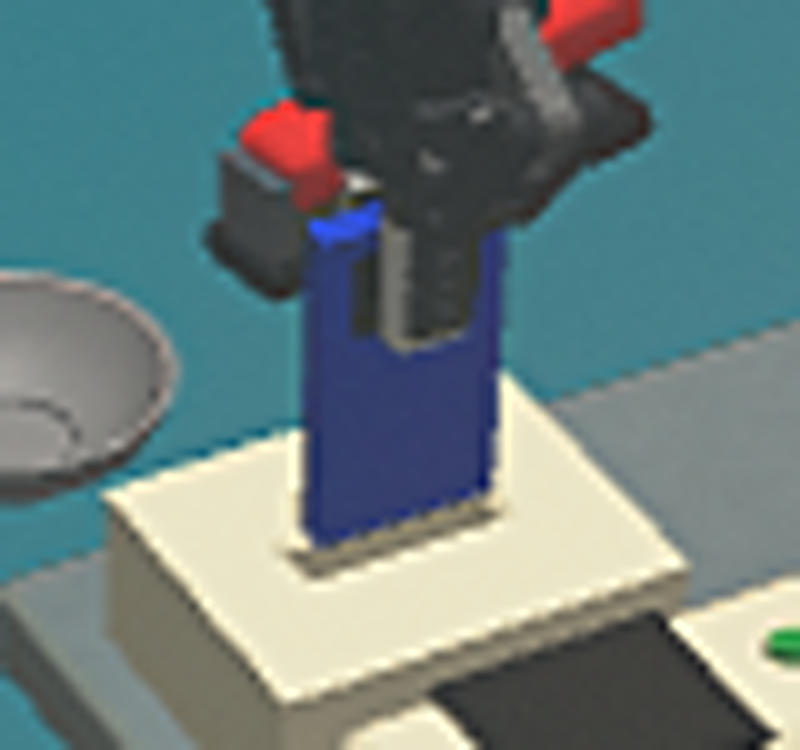

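```bash
python3 - <<'E'
from h import *
o=(295,200)
def f2(L,uv,yaw=-.227):
    uv=un(uv,o,10)
    r=least_squares(lambda p:(proj("scene",world(L,[p[0],p[1],yaw]))-uv).ravel(),[.5,.11]); return r.x,r.fun.round(2)
zf=.1375-.056
print("cass",*[f2([(.005,-.025,zf),(.005,.025,zf)],[(317,547),(490,492)])])
print("cass zf-1mm",f2([(.005,-.025,zf-.001),(.005,.025,zf-.001)],[(317,547),(490,492)]))
print("block",f2([(-.045,-.055,.075),(.045,-.055,.075),(.045,.055,.075)],[(105,497),(285,705),(688,572)]))
for a,b in((.00925,.02925),(.00625,.02625)):
  print("slot",f2([(-a,-b,.075),(a,-b,.075),(a,b,.075)],[(285,552),(312,580),(502,510)]))
# predicted px
print(proj("scene",world([(-.00925,-.02925,.075),(.00925,-.02925,.075),(.00925,.02925,.075)],[.5035,.109,-.227])))
E
```

```text
cass (array([0.50170906, 0.10886991]), array([-0.43,  0.27,  0.44, -0.3 ]))
cass zf-1mm (array([0.50079824, 0.10975769]), array([-0.42,  0.27,  0.43, -0.3 ]))
block (array([0.50278369, 0.10835259]), array([-0.12, -0.1 , -0.02,  0.39,  0.14, -0.34]))
slot (array([0.50182067, 0.10972538]), array([-1.45, -0.99, -0.37,  0.51,  1.84,  0.36]))
slot (array([0.50267564, 0.10838818]), array([ 0.08, -0.26, -0.06, -0.16, -0.02,  0.43]))
[[321.84150259 254.21948725]
 [325.62873788 258.52850992]
 [346.86239027 251.35919056]]
```

Call:
{"fn": "send_rows", "kwargs": {"moves": [[0.002,-0.0004,0.0007,0,0,0,255],[0.005,-0.0004,0.0007,0,0,0,255],[0.008,-0.0004,0.0007,0,0,0,255],[0.011,-0.0004,0.0007,0,0,0,255],[0.014,-0.0004,0.0007,0,0,0,255],[0.014,-0.0004,0.0007,0,0,0,255]]}}

```text
t: 6.1
eef_pos: [0.5039, 0.1094, 0.1229]
tool_rot: [0.702, 0.08, 0.703, -0.08]
wrist_force: [0.4, -0.1, -0.5]
grip_width: 0.109
```

```bash
python3 - <<'E'
from h import *
crop("scene","pics/g2.png",295,200,80,75,8)
delta([.5042,.1095,.0914],rot(-.227)); s=telemetry.observe(); print(s['wrist_torque'])
E
```

```text
delta mm [31.7  0.1  0.1] deg [ 0.03 -0.01  0.01] eef [0.504  0.1094 0.1231] F [-0.6  0.6 -0.5] g 0.106 t 6.15 j [ 0.1   0.48  1.74 -0.    0.92  0.32]
[ 0.0328007  -0.01303849 -0.01208424]
```

View pics/g2.png

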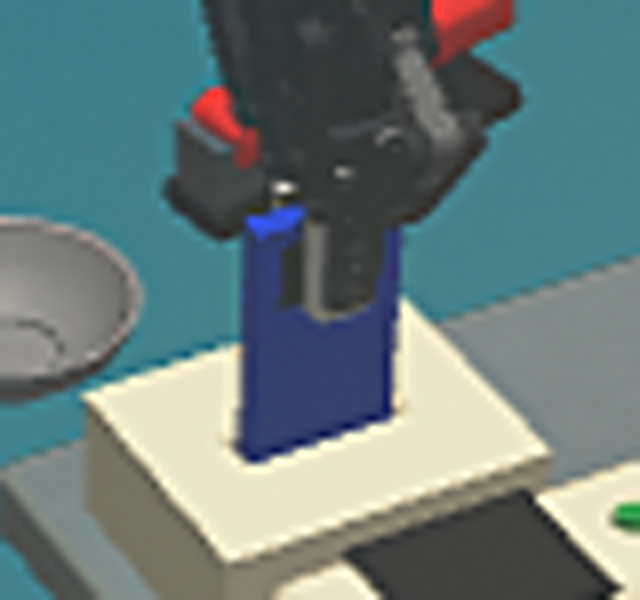

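The foot has entered the slot (crop 250,460 to 395,415) with no side force. Pushing down to the floor.

Call:
{"fn": "send_rows", "kwargs": {"moves": [[0.005,0,0,0,0,0,255],[0.011,0,0,0,0,0,255],[0.017,0,0,0,0,0,255],[0.022,0,0,0,0,0,255],[0.026,0,0,0,0,0,255],[0.029,0,0,0,0,0,255],[0.029,0,0,0,0,0,255]]}}

```text
t: 6.85
eef_pos: [0.5039, 0.1094, 0.0938]
tool_rot: [0.702, 0.08, 0.703, -0.08]
wrist_force: [-2.2, 0.8, -2.1]
grip_width: 0.11
```

Call:
{"fn": "send_rows", "kwargs": {"moves": [[0.001,0,0,0,0,0,255],[0.002,0,0,0,0,0,255],[0.003,0,0,0,0,0,255],[0.003,0,0,0,0,0,255]]}}

```text
t: 7.25
eef_pos: [0.5039, 0.1095, 0.0913]
tool_rot: [0.702, 0.08, 0.703, -0.08]
wrist_force: [-4.0, 0.8, -0.1]
grip_width: 0.109
```

Call:
{"fn": "send_rows", "kwargs": {"moves": [[0.001,0,0,0,0,0,255],[0.001,0,0,0,0,0,255],[0.0015,0,0,0,0,0,255],[0.0015,0,0,0,0,0,255]]}}

```text
t: 7.65
eef_pos: [0.504, 0.1095, 0.0911]
tool_rot: [0.703, 0.08, 0.702, -0.08]
wrist_force: [-11.6, -0.6, 34.3]
grip_width: 0.112
```

Firm floor contact at TCP z 0.091, as expected for fully home. Letting go and retreating.

Call:
{"fn": "send_rows", "kwargs": {"moves": [[0,0,0,0,0,0,200],[0,0,0,0,0,0,150],[0,0,0,0,0,0,130],[0,0,0,0,0,0,110],[-0.01,0,0,0,0,0,110],[-0.04,0,0,0,0,0,110],[-0.08,0,0,0,0,0,110],[-0.12,0,0,0,0,0,110]]}}

```text
t: 8.45
eef_pos: [0.5037, 0.1094, 0.2117]
tool_rot: [0.702, 0.08, 0.703, -0.08]
wrist_force: [1.3, 0.9, 0.7]
grip_width: 0.57
```

Call:
{"fn": "send_rows", "kwargs": {"moves": [[-0.02,0,0,0,0,0,160],[-0.05,0,0,0,0,0,255],[-0.07,0,0,0,0,0,255],[-0.07,0,0,0,0,0,255]]}}

```text
t: 8.85
eef_pos: [0.5053, 0.1096, 0.2831]
tool_rot: [0.704, 0.08, 0.701, -0.08]
wrist_force: [0.5, -0.4, -0.4]
grip_width: 0.002
```

```bash
python3 - <<'E'
from h import *
crop("scene","pics/i1.png",280,140,150,150,5)
delta([.515,.275,.26],rot(-.227)); delta([.515,.275,.26],rot(-.227+np.pi/2));delta([.515,.275,.26],rot(-.227-np.pi/2))
E
```

```text
delta mm [ 21.5 163.6 -27.1] deg [ 0.04  0.16 -0.05] eef [0.5046 0.1095 0.2814] F [ 0.  -0.5  0.4] g -0.001 t 8.9 j [ 0.1   0.29  1.54 -0.    1.31  0.32]
delta mm [ 21.5 163.6 -27.1] deg [-8.996e+01  1.600e-01  8.000e-02] eef [0.5046 0.1095 0.2814] F [ 0.  -0.5  0.4] g -0.001 t 8.9 j [ 0.1   0.29  1.54 -0.    1.31  0.32]
delta mm [ 21.5 163.6 -27.1] deg [ 9.004e+01  8.000e-02 -1.600e-01] eef [0.5046 0.1095 0.2814] F [ 0.  -0.5  0.4] g -0.001 t 8.9 j [ 0.1   0.29  1.54 -0.    1.31  0.32]
```

View pics/i1.png

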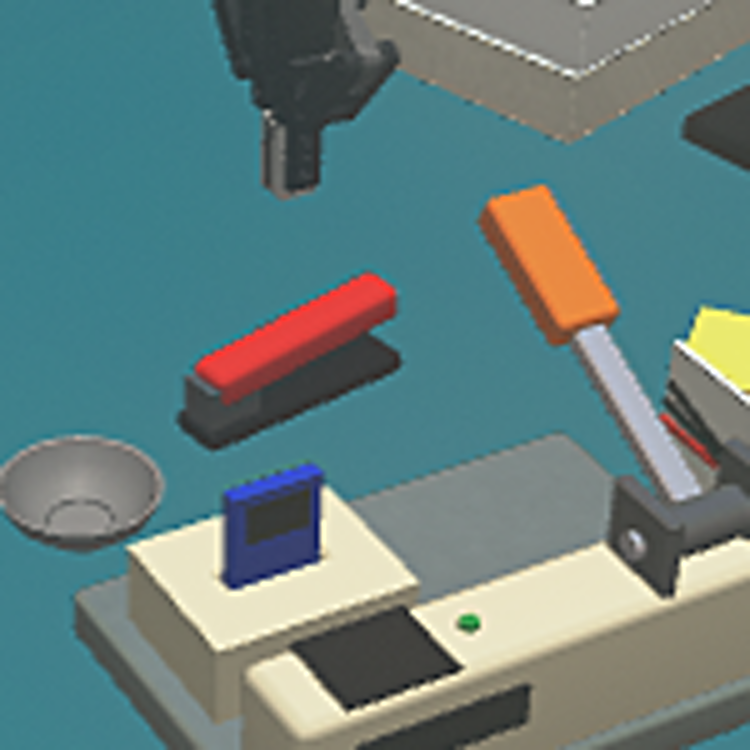

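The cassette stands upright and home in the slot (crop 222–322,465–588), and the gripper is clear. Next is the lever, which I'll push with the closed fingertips. I place the contact point where the pad centre will be when the handle is level.

```bash
python3 - <<'E'
from h import *
c,sn=np.cos(.45),np.sin(.45)
pd=[(a*c,bb,.191-a*sn) for a,bb in((.04,.018),(.04,-.018),(-.04,-.018),(-.04,.018))]
up=un([(130,258),(194,268),(147,408),(79,395)],(190,165),5)
vp=un([(455,130),(405,150),(347,43),(398,30)],(290,170),4)
for o in([("top",pd,up),("scene",pd,vp)],[("top",pd,up)],[("scene",pd,vp)]):
    f=lambda p:np.concatenate([(proj(n,world(L,[p[0],p[1],-.227]))-uv).ravel() for n,L,uv in o])
    r=least_squares(f,[.5,.27]);print(r.x,np.abs(r.fun).max())
delta([.4995,.279,.225],rot(-.227))
E
```

```text
[0.51909586 0.27455061] 1.6538199120776653
[0.51863588 0.27625535] 0.8907965083025431
[0.52231898 0.26953644] 0.9329254526405748
delta mm [ 56.4 164.  -43.2] deg [ 0.04  0.16 -0.05] eef [0.5046 0.1095 0.2814] F [ 0.  -0.5  0.4] g -0.001 t 8.9 j [ 0.1   0.29  1.54 -0.    1.31  0.32]
```

Call:
{"fn": "send_rows", "kwargs": {"moves": [[0,0.02,-0.005,0,0,0,255],[0,0.055,-0.014,0,0,0,255],[0,0.095,-0.024,0,0,0,255],[0,0.13,-0.034,0,0,0,255],[0.01,0.155,-0.042,0,0,0,255],[0.03,0.164,-0.043,0,0,0,255],[0.05,0.164,-0.043,0,0,0,255],[0.056,0.164,-0.043,0,0,0,255]]}}

```text
t: 9.7
eef_pos: [0.4975, 0.2787, 0.2212]
tool_rot: [0.701, 0.079, 0.704, -0.08]
wrist_force: [-0.1, 0.3, -0.4]
grip_width: 0.001
```

```bash
python3 - <<'E'
from h import *
crop("scene","pics/j1.png",330,110,130,140,5)
crop("top","pics/j2.png",180,150,130,110,6)
delta([.4995,.279,.20],rot(-.227))
E
```

```text
delta mm [22.8  0.8  1.1] deg [ 0.02 -0.12  0.09] eef [0.4983 0.2785 0.2228] F [-0.2  0.3  0.7] g 0.003 t 9.8 j [ 0.41  0.43  1.49 -0.    1.23  0.63]
```

View pics/j1.png

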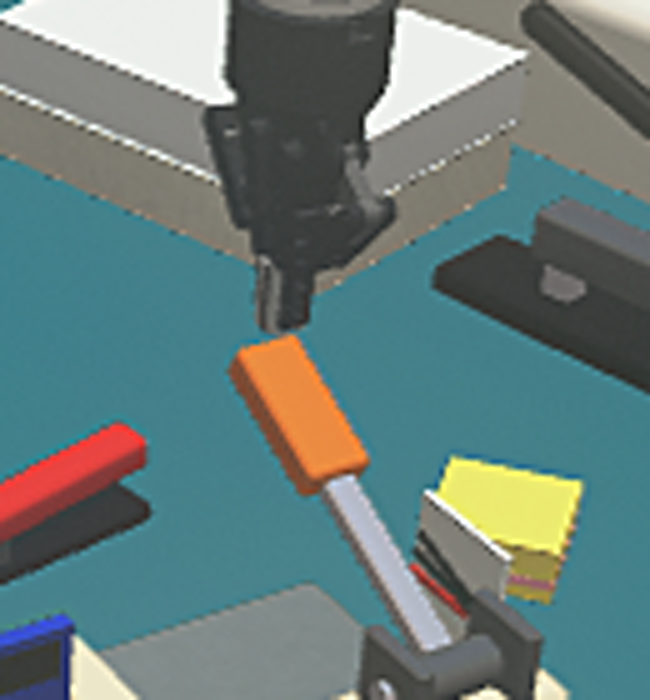

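View pics/j2.png

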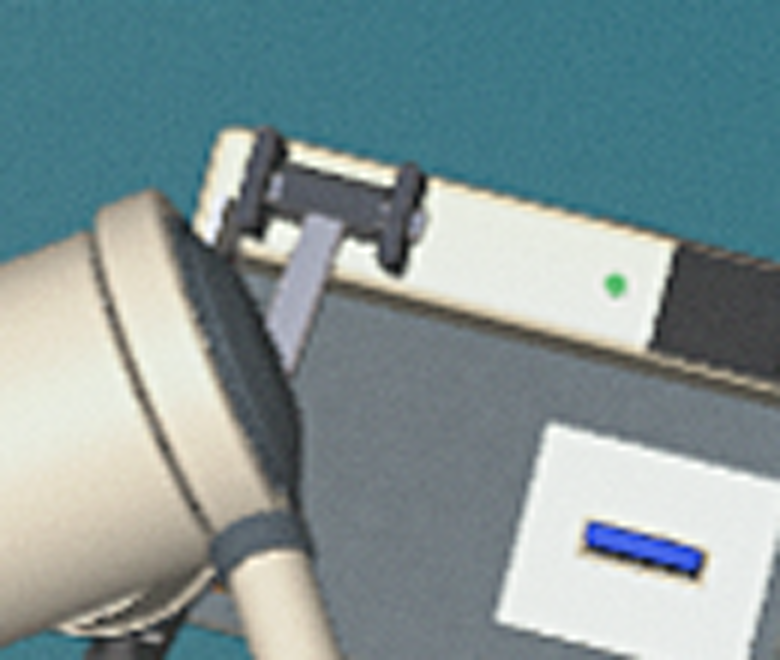

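In the scene view the fingertips are above the free half of the pad (crop 283,330; pad from 265,345 to 335,480). The top view shows the cassette seated squarely in the slot. Pressing down in stages.

Call:
{"fn": "send_rows", "kwargs": {"moves": [[0.008,0,0.005,0,0,0,255],[0.02,0,0.005,0,0,0,255],[0.027,0,0.005,0,0,0,255],[0.033,0,0.005,0,0,0,255],[0.038,0,0.005,0,0,0,255]]}}

```text
t: 10.3
eef_pos: [0.5039, 0.2777, 0.1854]
tool_rot: [0.703, 0.08, 0.703, -0.08]
wrist_force: [-1.4, 0.1, 3.9]
grip_width: -0.001
```

Call:
{"fn": "send_rows", "kwargs": {"moves": [[0.005,0,0,0,0,0,255],[0.01,0,0,0,0,0,255],[0.015,0,0,0,0,0,255],[0.02,0,0,0,0,0,255]]}}

```text
t: 10.7
eef_pos: [0.504, 0.2779, 0.1657]
tool_rot: [0.703, 0.08, 0.702, -0.08]
wrist_force: [-2.8, 0.7, 8.4]
grip_width: -0.001
```

Call:
{"fn": "send_rows", "kwargs": {"moves": [[0.005,0,0,0,0,0,255],[0.01,0,0,0,0,0,255],[0.015,0,0,0,0,0,255],[0.02,0,0,0,0,0,255]]}}

```text
t: 11.1
eef_pos: [0.5037, 0.2779, 0.1456]
tool_rot: [0.703, 0.08, 0.703, -0.08]
wrist_force: [-6.0, 1.6, 10.4]
grip_width: 0.001
```

```bash
python3 - <<'E'
from h import *
crop("scene","pics/k1.png",330,140,130,140,5)
delta([.5035,.279,.127],rot(-.227))
E
```

```text
delta mm [18.   1.1 -0.4] deg [ 0.03 -0.02  0.  ] eef [0.5037 0.2778 0.145 ] F [-1.   1.6  8.1] g -0.003 t 11.15 j [0.4  0.52 1.57 0.   1.05 0.63]
```

View pics/k1.png

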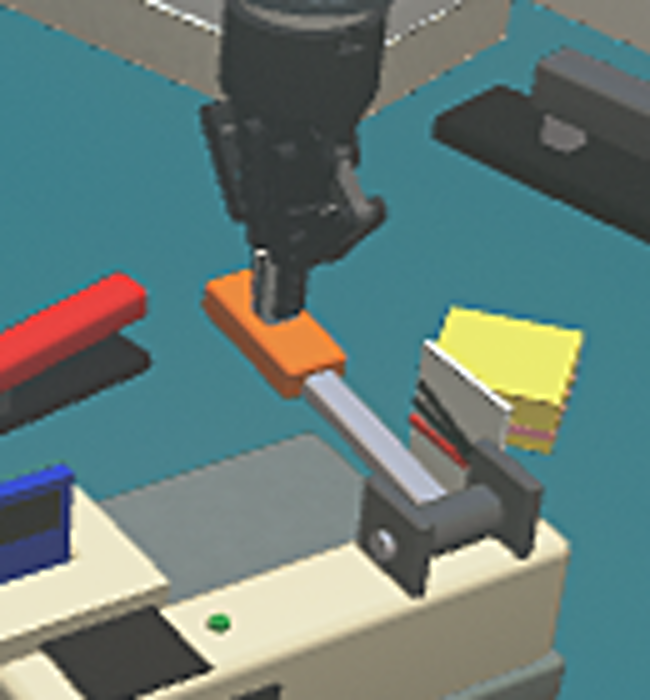

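The lever is following, with the fingertips mid-pad (crop 275,315).

Call:
{"fn": "send_rows", "kwargs": {"moves": [[0.004,0,0,0,0,0,255],[0.008,0,0,0,0,0,255],[0.011,0,0,0,0,0,255],[0.011,0,0,0,0,0,255]]}}

```text
t: 11.55
eef_pos: [0.5035, 0.2779, 0.1343]
tool_rot: [0.702, 0.08, 0.703, -0.08]
wrist_force: [-3.1, 0.7, 6.5]
grip_width: 0.001
```

Call:
{"fn": "send_rows", "kwargs": {"moves": [[0.001,0,0,0,0,0,255],[0.002,0,0,0,0,0,255],[0.002,0,0,0,0,0,255]]}}

```text
t: 11.85
eef_pos: [0.5035, 0.2779, 0.1325]
tool_rot: [0.702, 0.08, 0.703, -0.08]
wrist_force: [-4.6, 1.7, 6.3]
grip_width: 0.004
```

Call:
{"fn": "send_rows", "kwargs": {"moves": [[0.001,0,0,0,0,0,255],[0.002,0,0,0,0,0,255],[0.002,0,0,0,0,0,255]]}}

```text
t: 12.15
eef_pos: [0.5034, 0.2779, 0.1305]
tool_rot: [0.702, 0.08, 0.703, -0.08]
wrist_force: [-4.3, 1.8, 6.6]
grip_width: 0.001
```

Call:
{"fn": "send_rows", "kwargs": {"moves": [[0.001,0,0,0,0,0,255],[0.002,0,0,0,0,0,255],[0.002,0,0,0,0,0,255]]}}

```text
t: 12.45
eef_pos: [0.5033, 0.2779, 0.1286]
tool_rot: [0.702, 0.08, 0.703, -0.08]
wrist_force: [-5.0, 1.0, 7.8]
grip_width: 0.002
```

```bash
python3 - <<'E'
from h import *
crop("scene","pics/l1.png",330,140,130,140,5)
delta([.5035,.279,.127],rot(-.227))
E
```

```text
delta mm [ 1.6  1.1 -0.1] deg [ 0.03 -0.05  0.  ] eef [0.5033 0.2779 0.1286] F [-5.   1.5  8. ] g -0.003 t 12.5 j [0.4  0.54 1.59 0.   1.01 0.63]
```

View pics/l1.png

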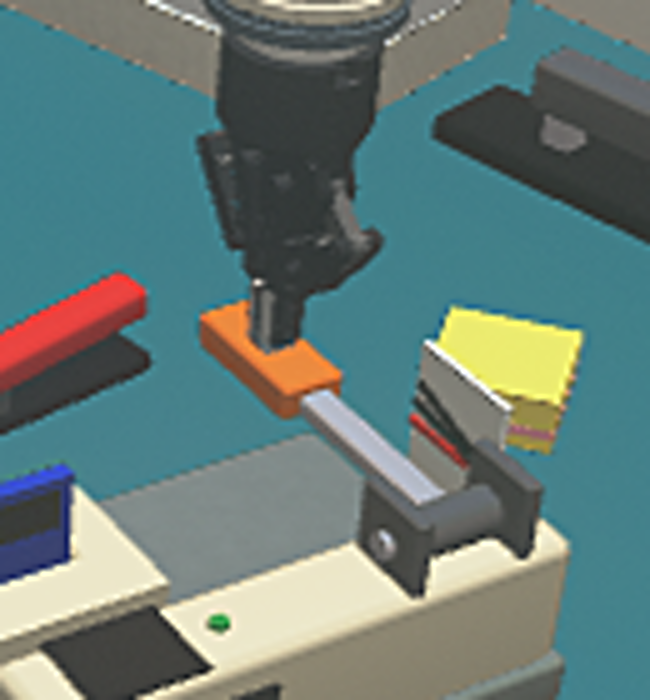

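Call:
{"fn": "send_rows", "kwargs": {"moves": [[0.001,0,0,0,0,0,255],[0.001,0,0,0,0,0,255]]}}

```text
t: 12.7
eef_pos: [0.5033, 0.2779, 0.1276]
tool_rot: [0.702, 0.08, 0.703, -0.08]
wrist_force: [-5.1, 2.3, 8.4]
grip_width: -0.004
```

Call:
{"fn": "send_rows", "kwargs": {"moves": [[0.0008,0,0,0,0,0,255],[0.0008,0,0,0,0,0,255],[0.0008,0,0,0,0,0,255]]}}

```text
t: 13.0
eef_pos: [0.5033, 0.278, 0.1269]
tool_rot: [0.702, 0.08, 0.703, -0.08]
wrist_force: [-5.1, 2.5, 9.1]
grip_width: 0.002
```

```bash
python3 - <<'E'
from h import *
crop("scene","pics/m1.png",360,190,80,75,10)
delta([.5035,.279,.127],rot(-.227))
H=np.array([.519,.2746])+.1298*np.array([np.cos(.227),-np.sin(.227)])
for th in(.40,.45,.50):
    a=.45-th; c,s=np.cos(a),np.sin(a)
    L=[]
    for x,y in((.04,.018),(.04,-.018),(-.04,-.018),(-.04,.018)):
        d=-.150+x; L.append((d*c+.012*s,y,.115-d*s+.012*c))
    p=proj("scene",world(L,[*H,-.227])); print(th,np.round((p-[360,190]+.5)*10-.5).tolist())
E
```

```text
delta mm [-0.1  1.1 -0. ] deg [ 0.03 -0.05  0.  ] eef [0.5033 0.2779 0.1269] F [-6.1  1.9  9.2] g -0.002 t 13.05 j [0.4  0.55 1.59 0.   1.01 0.63]
0.4 [[394.0, 230.0], [273.0, 269.0], [96.0, 98.0], [214.0, 63.0]]
0.45 [[390.0, 247.0], [269.0, 286.0], [92.0, 128.0], [209.0, 92.0]]
0.5 [[387.0, 265.0], [266.0, 304.0], [89.0, 158.0], [206.0, 123.0]]
```

View pics/m1.png

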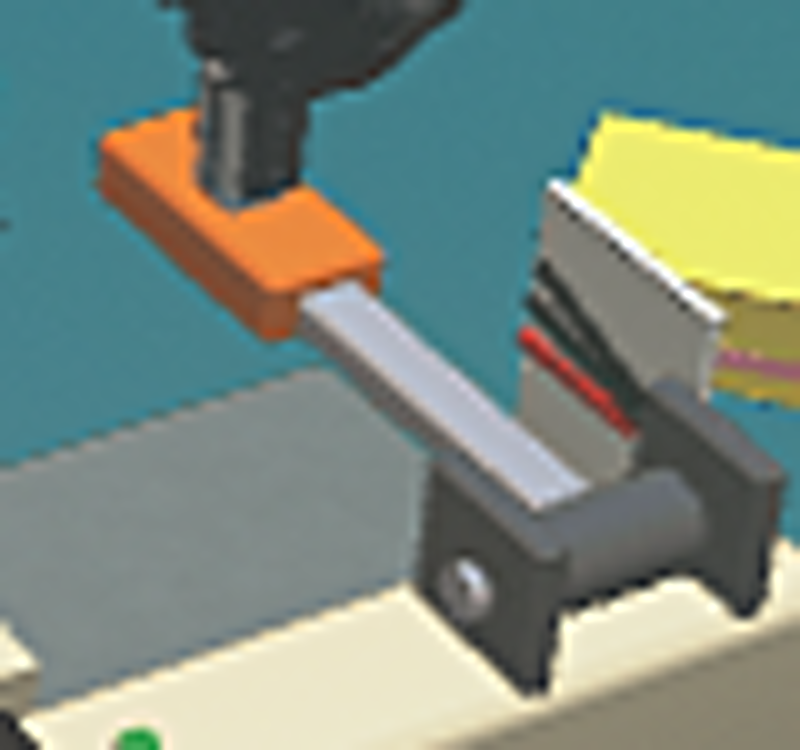

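The handle is practically level (crop corners 100,145 / 262,295 / 383,255), matching the model at about 0.45 rad. The force is climbing through the third click, so I nudge a little further to be clearly on it.

Call:
{"fn": "send_rows", "kwargs": {"moves": [[0.0007,0,0,0,0,0,255],[0.0007,0,0,0,0,0,255],[0.0007,0,0,0,0,0,255]]}}

```text
t: 13.35
eef_pos: [0.5032, 0.278, 0.1262]
tool_rot: [0.702, 0.08, 0.703, -0.08]
wrist_force: [-5.3, 1.6, 9.8]
grip_width: -0.001
```

Call:
{"fn": "send_rows", "kwargs": {"moves": [[0.0007,0,0,0,0,0,255],[0.0007,0,0,0,0,0,255],[0.0007,0,0,0,0,0,255]]}}

```text
t: 13.65
eef_pos: [0.5033, 0.2779, 0.1256]
tool_rot: [0.702, 0.08, 0.703, -0.08]
wrist_force: [-6.4, 2.6, 10.4]
grip_width: -0.0
```

```bash
python3 - <<'E'
from h import *
crop("scene","pics/n1.png",360,190,80,75,10)
im=viewer.snapshot("scene"); cv2.imwrite("pics/n2.png",im[:,:,::-1])
crop("top","pics/n3.png",180,150,310,180,2.5)
delta([.5035,.279,.127],rot(-.227))
E
```

```text
delta mm [-1.4  1.1  0. ] deg [ 0.04 -0.05  0.  ] eef [0.5033 0.278  0.1256] F [-6.9  2.4 11.1] g -0.006 t 13.8 j [0.4  0.55 1.59 0.   1.01 0.63]
```

View pics/n1.png

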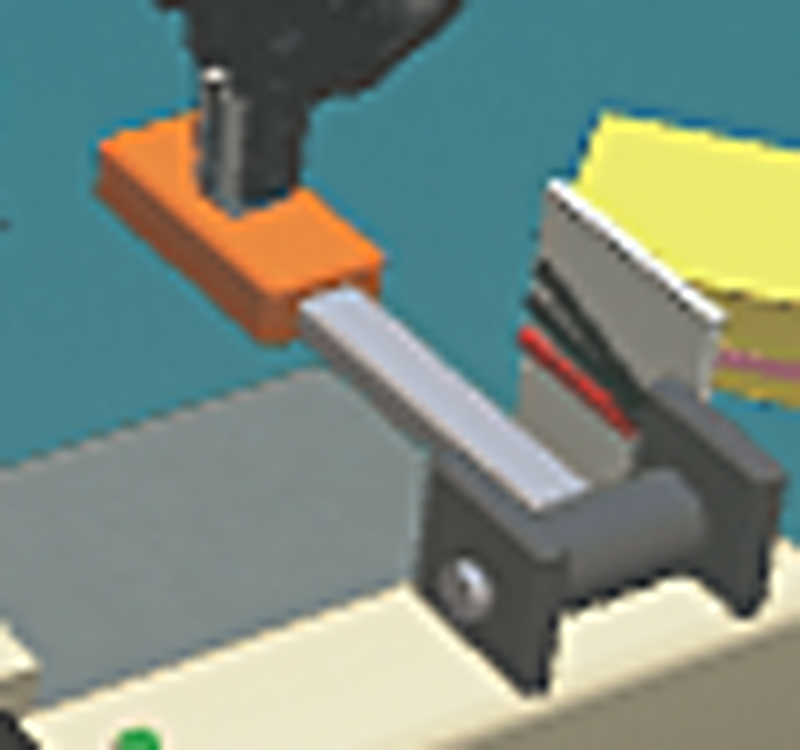

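View pics/n2.png

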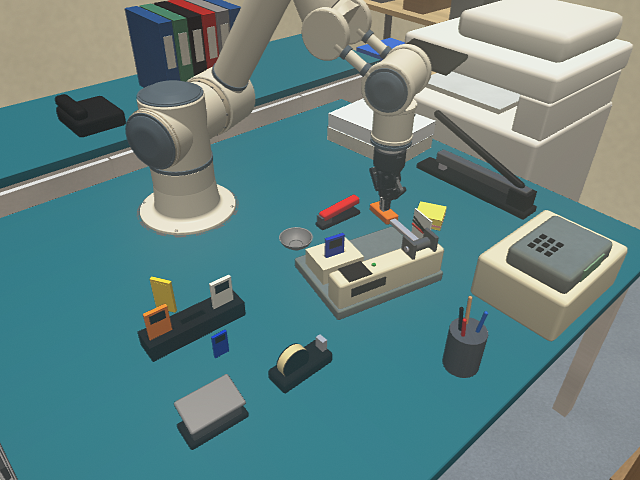

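View pics/n3.png

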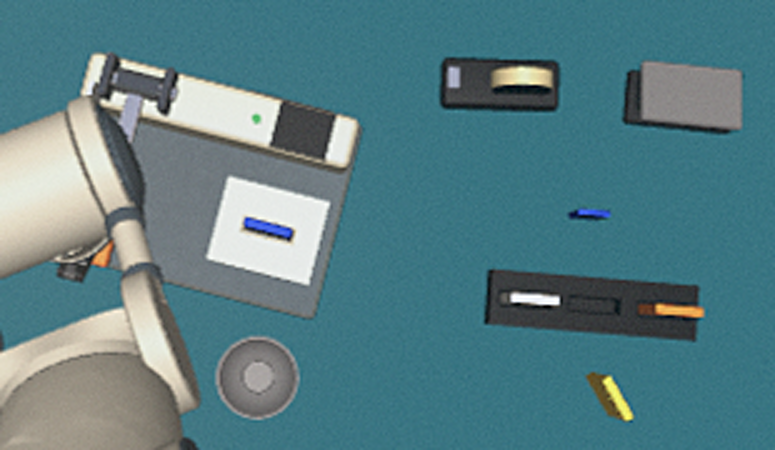

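Nothing else has moved, and the cassette is home. Force is now above the quoted holding value of about 8 N, so the lever is slightly past the click. I ease back half a millimetre and let it settle.

Call:
{"fn": "send_rows", "kwargs": {"moves": [[-0.0006,0,0,0,0,0,255],[-0.0006,0,0,0,0,0,255],[-0.0006,0,0,0,0,0,255],[-0.0006,0,0,0,0,0,255],[-0.0006,0,0,0,0,0,255]]}}

```text
t: 14.3
eef_pos: [0.5032, 0.278, 0.1262]
tool_rot: [0.702, 0.08, 0.703, -0.08]
wrist_force: [-6.1, 1.6, 10.2]
grip_width: -0.001
```

```bash
python3 - <<'E'
from h import *
crop("scene","pics/o1.png",310,190,130,100,6)
delta([.5035,.279,.127],rot(-.227))
E
```

```text
delta mm [-0.8  1.1 -0. ] deg [ 0.03 -0.05 -0.  ] eef [0.5033 0.278  0.1262] F [-6.5  1.9  9.9] g -0.002 t 14.35 j [0.4  0.55 1.59 0.   1.01 0.63]
```

View pics/o1.png

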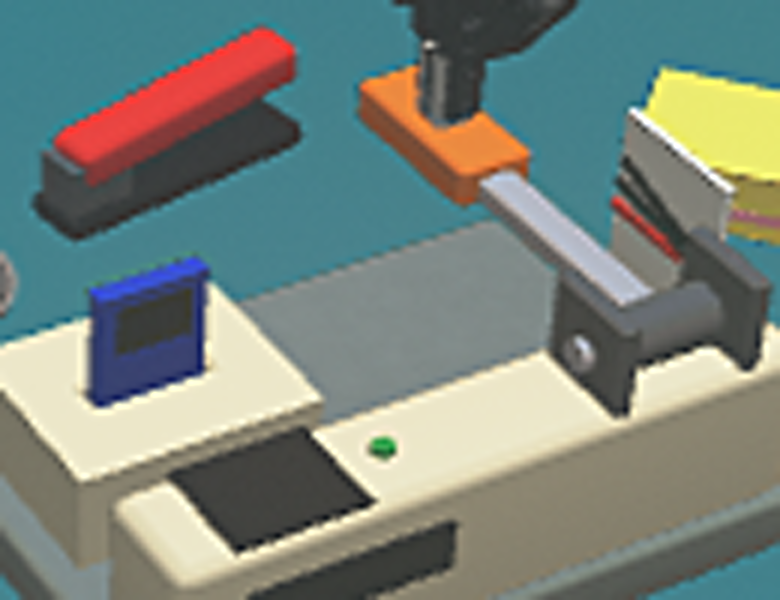

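The handle is level in line with the red mark, held at about 10 N, and the cassette is home and released (crop 90–205,260–405). Handing in.

```bash
python3 -c "
from cell import ticket
print(ticket.sign_off())"
```

```text
the job is handed in; nothing more can be done
None
```

I seated the blue cassette in the press slot and let go. I then pushed the lever down to the third click, and the robot was still holding it there at hand-in, at 14.35 s.

- **Cassette:** I took the larger blue one from the rack's middle pocket. It met the slot floor at the expected height with about 34 N, and pictures from both cameras show it upright in the slot after release.
- **Lever:** The fingertips were at z = 0.126 m, about 1 mm below the stated level height of 0.127 m. That is roughly 0.456 rad by my own geometry, short of the 0.57 end stop. In the picture the handle looks level, in line with the red mark.
- **Other things:** In the last full pictures the orange and white cassettes, the two look-alikes and the rest of the worktop looked undisturbed.

**Disagreements:** The push read about 10 N vertically, above the quoted 8 N or so, which fits being slightly past the click. I eased back 0.6 mm for that. The scene camera placed y positions up to about 3 mm away from the top camera, so I averaged the two. I had no direct reading of the lever angle.

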